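# Ready the sample mill

## Task

Get the sample mill ready to run: stand every grinding jar from the bench fully home in a nest of the deck and put a lid on each, level and fully home with its plug in the jar; then turn the bar-handled clamp clockwise until it clicks over and stays; then, with the mallet and not with the hand, knock the spring-loaded lock bolt down until it stays down. Finally stand the mallet, on its head, back on its own cork mat; do not disturb the bottle, mouse and case (spare lids do not matter).

Things in the scene. Friction and masses are not known exactly. Their poses are not given: they have to be found in the camera images.
- deck: fixed grey steel deck of a sample mill, 160 (x) x 380 (y) x 30 mm high, lying across in front of the robot. Origin: centre of its underside, on the bench. Four round nests 8 mm deep, 54 mm wide, their centres at x = +-42, y = +-42 mm of the deck, take the jars, any jar in any nest; a jar's underside is then 22 mm above the bench (deck top 30 mm).
- clamp_base: fixed aluminium pedestal of the clamp, 60 mm across, 30 mm high, standing on the deck top at one end (y = +140 or -140 mm of the deck; which end varies). Origin: centre of its underside.
- clamp_grip (a point): on the clamp's turning axis, at the height to grip its bar, 28 mm above the pedestal's top. The clamp is a black bar handle 60 mm long, 14 mm thick, 34 mm tall (top 12 mm above this point) on a disc 44 mm across. The point's x axis runs along the bar, z up; it turns with the bar.
- clamp (a joint): angle of the clamp, rad: 0 = loose (start), grows clockwise seen from above, end stop at 1.5. A spring detent pushes it back to 0 until about 0.75 (up to 0.2 N m); past that it clicks over and stays at 1.5.
- bolt_base: fixed aluminium housing of the lock bolt, 60 mm across, 35 mm high, standing on the deck top at the other end from the clamp. Origin: centre of its underside. It carries the bolt.
- bolt_top (a point): centre of the top face of the sprung steel lock bolt (mushroom head 28 mm across, 9 mm thick, on an 18 mm stem), at the start 34 mm above its housing's top, 99 mm above the bench.
- bolt (a joint): how far the bolt is down, m: 0 = up (start), 0.014 = fully down (stop). It springs back up until about 0.007 (needs up to about 12 N); past that it snaps down and stays at 0.014.
- lid_mat: fixed black rubber mat 150 x 150 x 2 mm on the bench, where the lids lie; to the robot's left or right (varies). Origin: centre of its underside.
- mallet_mat: fixed brown cork mat 190 (x) x 130 (y) x 2 mm on the bench, the mallet's place, on the other side from the lid mat. Origin: centre of its underside.
- mallet: mallet standing on one face of its black rubber head (50 mm across, 60 mm tall, axis upright); about 0.4 kg. Origin: centre of the head's lower face, which is also the striking face; z up. The wooden handle runs level along -x from the head to 155 mm from the head's axis, 20 mm wide, 24 mm high, its middle 34 mm above the lower face.
- mallet_grip (a point): point in the middle of the mallet's handle, 50 mm from the head's axis (just beside the head, near the centre of mass), good to grip across the handle. Axes as the mallet.
- jar0: steel grinding jar, open cup 50 mm outside, 42 mm bore, 60 mm high, 0.25 kg, at the start standing on the bench between the robot and the deck. Origin: centre of its underside; z up. 3 or 4 jars are present (absent: None).
- jar1: steel grinding jar, open cup 50 mm outside, 42 mm bore, 60 mm high, 0.25 kg, at the start standing on the bench between the robot and the deck. Origin: centre of its underside; z up. 3 or 4 jars are present (absent: None).
- jar2: steel grinding jar, open cup 50 mm outside, 42 mm bore, 60 mm high, 0.25 kg, at the start standing on the bench between the robot and the deck. Origin: centre of its underside; z up. 3 or 4 jars are present (absent: None).
- jar3: steel grinding jar, open cup 50 mm outside, 42 mm bore, 60 mm high, 0.25 kg, at the start standing on the bench between the robot and the deck. Origin: centre of its underside; z up. 3 or 4 jars are present (absent: None).
- lid0: loose steel lid, all four alike, any fits any jar: disc 56 mm across and 6 mm thick with a round plug below (38 mm across, 8 mm deep, tapering to 31 mm) that enters a jar's bore, and a round black knob on top (24 mm across, 34 mm tall, from 14 to 48 mm above the origin). Origin: centre of the plug's underside; z up. Seated, its origin is 8 mm below the rim (52 mm above the jar's underside). 100 g.
- lid1: loose steel lid, all four alike, any fits any jar: disc 56 mm across and 6 mm thick with a round plug below (38 mm across, 8 mm deep, tapering to 31 mm) that enters a jar's bore, and a round black knob on top (24 mm across, 34 mm tall, from 14 to 48 mm above the origin). Origin: centre of the plug's underside; z up. Seated, its origin is 8 mm below the rim (52 mm above the jar's underside). 100 g.
- lid2: loose steel lid, all four alike, any fits any jar: disc 56 mm across and 6 mm thick with a round plug below (38 mm across, 8 mm deep, tapering to 31 mm) that enters a jar's bore, and a round black knob on top (24 mm across, 34 mm tall, from 14 to 48 mm above the origin). Origin: centre of the plug's underside; z up. Seated, its origin is 8 mm below the rim (52 mm above the jar's underside). 100 g.
- lid3: loose steel lid, all four alike, any fits any jar: disc 56 mm across and 6 mm thick with a round plug below (38 mm across, 8 mm deep, tapering to 31 mm) that enters a jar's bore, and a round black knob on top (24 mm across, 34 mm tall, from 14 to 48 mm above the origin). Origin: centre of the plug's underside; z up. Seated, its origin is 8 mm below the rim (52 mm above the jar's underside). 100 g.
- bottle: bystander: white bottle 64 mm across, 160 mm tall. Origin: centre of its underside.
- mouse: bystander: black computer mouse 105 x 60 x 30 mm. Origin: centre of its underside.
- case: bystander: white plastic case 70 x 120 x 45 mm. Origin: centre of its underside.
Things that resemble listed ones, but are neither listed nor needed, are in the scene too. Leave any blue, orange or pink look-alike of the lid1 alone.

How it is judged (in metres and radians):
On the way, in this order (a step that is already met when the one before it is completed fails the run):
1. every jar present stands in a nest of the deck with a lid seated level on its rim (((horizontal distance between lid0 and jar0 below 0.005 m and z of lid0 in the frame of jar0 between 0.049 and 0.055 m and angle between lid0's own z axis and vertical below 0.06 rad) or (horizontal distance between lid1 and jar0 below 0.005 m and z of lid1 in the frame of jar0 between 0.049 and 0.055 m and angle between lid1's own z axis and vertical below 0.06 rad) or (horizontal distance between lid2 and jar0 below 0.005 m and z of lid2 in the frame of jar0 between 0.049 and 0.055 m and angle between lid2's own z axis and vertical below 0.06 rad) or (horizontal distance between lid3 and jar0 below 0.005 m and z of lid3 in the frame of jar0 between 0.049 and 0.055 m and angle between lid3's own z axis and vertical below 0.06 rad)) and ((horizontal distance between lid0 and jar1 below 0.005 m and z of lid0 in the frame of jar1 between 0.049 and 0.055 m and angle between lid0's own z axis and vertical below 0.06 rad) or (horizontal distance between lid1 and jar1 below 0.005 m and z of lid1 in the frame of jar1 between 0.049 and 0.055 m and angle between lid1's own z axis and vertical below 0.06 rad) or (horizontal distance between lid2 and jar1 below 0.005 m and z of lid2 in the frame of jar1 between 0.049 and 0.055 m and angle between lid2's own z axis and vertical below 0.06 rad) or (horizontal distance between lid3 and jar1 below 0.005 m and z of lid3 in the frame of jar1 between 0.049 and 0.055 m and angle between lid3's own z axis and vertical below 0.06 rad)) and ((horizontal distance between lid0 and jar2 below 0.005 m and z of lid0 in the frame of jar2 between 0.049 and 0.055 m and angle between lid0's own z axis and vertical below 0.06 rad) or (horizontal distance between lid1 and jar2 below 0.005 m and z of lid1 in the frame of jar2 between 0.049 and 0.055 m and angle between lid1's own z axis and vertical below 0.06 rad) or (horizontal distance between lid2 and jar2 below 0.005 m and z of lid2 in the frame of jar2 between 0.049 and 0.055 m and angle between lid2's own z axis and vertical below 0.06 rad) or (horizontal distance between lid3 and jar2 below 0.005 m and z of lid3 in the frame of jar2 between 0.049 and 0.055 m and angle between lid3's own z axis and vertical below 0.06 rad)) and ((horizontal distance between lid0 and jar3 below 0.005 m and z of lid0 in the frame of jar3 between 0.049 and 0.055 m and angle between lid0's own z axis and vertical below 0.06 rad) or (horizontal distance between lid1 and jar3 below 0.005 m and z of lid1 in the frame of jar3 between 0.049 and 0.055 m and angle between lid1's own z axis and vertical below 0.06 rad) or (horizontal distance between lid2 and jar3 below 0.005 m and z of lid2 in the frame of jar3 between 0.049 and 0.055 m and angle between lid2's own z axis and vertical below 0.06 rad) or (horizontal distance between lid3 and jar3 below 0.005 m and z of lid3 in the frame of jar3 between 0.049 and 0.055 m and angle between lid3's own z axis and vertical below 0.06 rad)) and angle between each of jar0, jar1, jar2, jar3's own z axis and vertical below 0.05 rad and z of jar0 in the frame of deck between 0.019 and 0.0255 m and z of jar1 in the frame of deck between 0.019 and 0.0255 m and z of jar2 in the frame of deck between 0.019 and 0.0255 m and z of jar3 in the frame of deck between 0.019 and 0.0255 m and x of jar0 in the frame of deck between -0.06 and 0.06 m and y of jar0 in the frame of deck between -0.06 and 0.06 m and x of jar1 in the frame of deck between -0.06 and 0.06 m and y of jar1 in the frame of deck between -0.06 and 0.06 m and x of jar2 in the frame of deck between -0.06 and 0.06 m and y of jar2 in the frame of deck between -0.06 and 0.06 m and x of jar3 in the frame of deck between -0.06 and 0.06 m and y of jar3 in the frame of deck between -0.06 and 0.06 m), for 0.2 s.
2. the clamp has clicked over (value of joint clamp above 1.2 rad), for 0.2 s.
3. the lock bolt has been knocked down by the mallet, whose striking face is at it (value of joint bolt above 0.0105 m and distance between mallet and bolt_top below 0.05 m).
At the end, for the whole second after the job is handed in: Each jar present: upright, fully down in a nest (3 mm), with a lid centred to 5 mm, seated to 3 mm, level to 0.06 rad. Clamp past 1.2 rad, bolt down past 10.5 mm. Mallet upright (0.1 rad) on its mat, head's centre within 85 mm (x), 55 mm (y) of the mat's. All at rest (all of step 1 and value of joint clamp above 1.2 rad and value of joint bolt above 0.0105 m and angle between mallet's own z axis and vertical below 0.1 rad and x of mallet in the frame of mallet_mat between -0.085 and 0.085 m and y of mallet in the frame of mallet_mat between -0.055 and 0.055 m and z of mallet in the frame of mallet_mat below 0.008 m and linear speed of each of lid0, lid1, lid2, lid3, mallet below 0.02 m/s); the robot touches nothing.
It fails at once if the hand or arm itself presses the lock bolt or its housing (contact force between any of the fingers, the arm and bolt_base above 3 N).
It fails at once if the bottle, mouse or case is pushed more than 30 mm or tipped (distance of any of bottle, mouse, case from where it was at the start of the episode above 0.03 m or angle between any of bottle, mouse, case's own z axis and vertical above 0.3 rad).
Of jar0, jar1, jar2, jar3 only 3 to 4 are there at a start; the rules pass over those that are not, and their reading is None.
At some moment in a run one of lid0, lid1, lid2, lid3 may be knocked a few centimetres aside while the robot is not near it.
It also fails if it takes over 210 s, if anything falls off the work surface, if the arm or the gripper's body presses on something with over 40 N, if the wrist force passes 120 N, or if a joint passes its speed limit or range.

## Robot

A 6-joint arm with a two-finger parallel gripper is mounted at the origin on the work surface. World frame = base frame: x ahead of the robot, y to its left, z up, the work surface at z = 0. Lengths are in m, angles in degrees, forces in N, time in s.
With the tool pointing down it reaches from about 0.325 to 0.775 m from the base axis. Payload 5.5 kg.
Tool frame: the origin (TCP) lies at the centre of the arm's flange, where the gripper is bolted on; the fingertips stand 182 mm ahead of it and the grasp point (between the pads) lies 163 mm ahead of it; z points along the fingers, y is the line along which they close (so a half turn about z gives the same grasp; the last joint's range is limited). The gripper opens to 88 mm and grips with 3 to 60 N. Pads are 20 mm wide; open, the fingers measure 115 mm over their backs; the gripper's body (75 mm by 178 mm) begins 61 mm behind the grasp point.
Start: joints at [60.006, 5.22, 70.514, -0, 104.267, -3.249], TCP at [0.27, 0.536, 0.405] pointing down, gripper open.
Joint ranges: [-164.24, 164.24], [-49.07, 125.15], [9.68, 141.18], [-86.29, 266.29], [3.28, 154.24], [-151.56, 151.56]. Speed limits (degrees/s): [147.25, 147.25, 172.46, 180, 180, 180].

## Interface

Orientations are given as [roll, pitch, yaw] about the fixed x, y, z axes, in that order (R = Rz(yaw) Ry(pitch) Rx(roll)).
In Python, from station import r gives the robot as it stands. The module is installed in compiled form; this text tells all that it offers. Calls block until the motion is done:
- r.reach(position, orientation): joint-space move of the TCP to a pose.
- r.servo_line(position, rotation=None, speed=0.15): straight line of the TCP; rotation=None keeps the orientation; speed is the mean speed in m/s.
- r.move_joints(angles): joint-space move.
- r.let_go() and r.grab(squeeze=None): open the fingers fully, or close them until they stop; squeeze is the grip in N (None keeps the last).
- r.wait(seconds).
- r.inverse_kinematics(position, orientation): joint angles nearest the present ones, or None.
- r.sense(): the state.
- r.snapshot(name): name is "scene" or "top"; returns a dict with "frame" (420x560x3 uint8, red, green, blue), "fx", "fy", "cx", "cy" (pixels), "dist_coeffs" ([k1, k2, p1, p2, k3] as OpenCV has them; the pictures are not rectified), "R" (3x3) and "t" (3): a world point X has camera coordinates R X + t. Camera axes: x right, y down, z forward; pixel columns grow to the right and rows downward; lengths in m; the calibration is good to about 2 mm. A picture is of the moment at which its call begins. There is no depth.
A pose or a line that the arm cannot do raises r.IKError and nothing moves.
- r.hand_in(): hands the job in; it is judged then, once.
The state is a dict: "clock": time; "joints": joint angles; "joint_vel": joint speeds; "joint_torque": joint torques, N m; "tcp_pos": TCP position; "orientation": TCP orientation; "contact_force": force on the tool from outside, world axes, zero at the start; "torque": the same for the moment, N m; "opening": finger opening in m; "gripper_force": force on a finger pad.
Only numpy, scipy, OpenCV 4.12 (cv2) and the standard library are available. Lean on these libraries where they do the work, as an engineer would, in place of code of your own. Each camera call takes 0.05 s, during which the arm holds its last target. There are 200 camera calls.

## Working session

There is one attempt and no reset: what is moved stays moved. The work goes in short steps, each a Python script; the robot and the scene stay as the last script left them, time stands still between calls to the robot, and variables do not carry over. Pictures are saved under pics/ and viewed, at most 14 in all, crops included, and the job is handed in when it is done.

```bash
mkdir -p pics
cat > h.py <<'E'
import numpy as np, cv2
from station import r
def snap(n,fn=None):
    s=r.snapshot(n)
    if fn: cv2.imwrite('pics/'+fn,s['frame'][:,:,::-1])
    return s
def K(s): return np.array([[s['fx'],0,s['cx']],[0,s['fy'],s['cy']],[0,0,1.]])
def ray(s,u,v):
    p=cv2.undistortPoints(np.array([[[u,v]]],float),K(s),np.array(s['dist_coeffs'],float))[0,0]
    R=np.array(s['R']);t=np.array(s['t']); return -R.T@t, R.T@np.array([p[0],p[1],1])
def pt(s,u,v,z):
    o,d=ray(s,u,v); return o+d*(z-o[2])/d[2]
def proj(s,X):
    X=np.atleast_2d(np.array(X,float))
    return cv2.projectPoints(X,cv2.Rodrigues(np.array(s['R']))[0],np.array(s['t'],float),K(s),np.array(s['dist_coeffs'],float))[0][:,0]
E
python3 - <<'E'
from h import *
for n in('scene','top'):
    s=snap(n,n+'0.png'); o,_=ray(s,280,210); print(n,o.round(3),s['fx'],pt(s,280,210,0).round(3),[pt(s,u,v,0).round(2) for u,v in((0,0),(559,0),(0,419),(559,419))])
print(r.sense())
E
```

```text
scene [ 0.993 -0.295  0.902] 427.2909957464335 [0.508 0.    0.   ] [array([-0.89, -0.43,  0.  ]), array([0.25, 1.42, 0.  ]), array([ 0.64, -0.74,  0.  ]), array([1.22, 0.22, 0.  ])]
top [ 0.366 -0.021  1.371] 465.803002290244 [ 0.525 -0.038  0.   ] [array([1.19, 0.8 , 0.  ]), array([ 1.16, -0.92,  0.  ]), array([-0.03,  0.74,  0.  ]), array([-0.08, -0.8 ,  0.  ])]
{'clock': 0.1, 'joints': array([ 6.00067516e+01,  5.25982340e+00,  7.05743878e+01,  2.65279473e-04,
        1.04266390e+02, -3.24774948e+00]), 'joint_vel': array([ 0.01954685, -0.07236556, -0.14116955, -0.02299291, -0.13712021,
       -0.03570234]), 'joint_torque': array([ 2.49483703e-03, -4.47857094e+01, -4.07567847e+01,  6.99637178e-02,
        2.84387392e-02, -1.52652233e-04]), 'tcp_pos': array([0.27003855, 0.53586318, 0.40361475]), 'orientation': array([-1.79899575e+02, -5.95623144e-03,  1.53254561e+02]), 'contact_force': array([0.72693682, 0.3985956 , 0.25824239]), 'torque': array([-0.01936143,  0.00076956, -0.02305962]), 'gripper_force': 0.0, 'opening': 0.08769707903114612}
```

View pics/scene0.png

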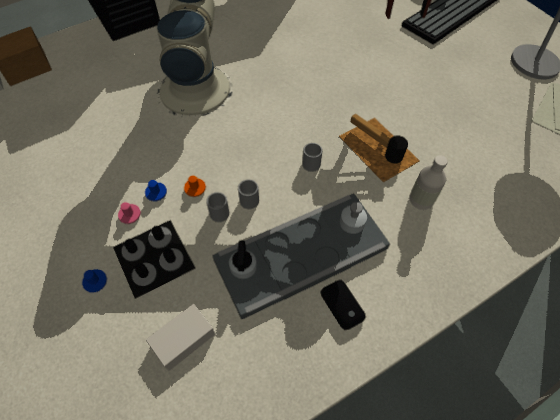

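View pics/top0.png

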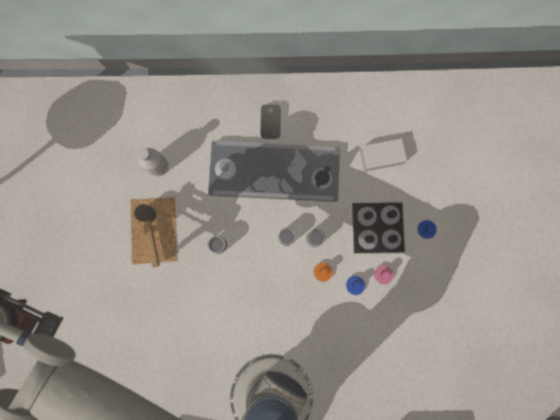

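The top view shows three jars at (217,245), (287,237) and (316,237). The clamp is at (322,176), the bolt at (225,168), and the mallet at (146,212) with its handle running down to (155,265). Seven lid-like objects are visible. The four with black knobs on the black mat, at (367,215), (391,214), (368,239) and (392,239), fit the description. The blue ones (427,229) and (356,285), the orange (323,271) and the pink (384,273) are look-alikes to leave alone. I'll confirm this in an enlarged crop.

Run:
```python
import cv2
a=cv2.imread('pics/top0.png')[130:270,120:420]
b=cv2.imread('pics/scene0.png')
cv2.imwrite('pics/c1.png',cv2.resize(a,(800,373),interpolation=cv2.INTER_CUBIC))
cv2.imwrite('pics/c2.png',cv2.resize(b[110:330,100:430],(798,532),interpolation=cv2.INTER_CUBIC))
```

```text
(no output)
```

View pics/c1.png

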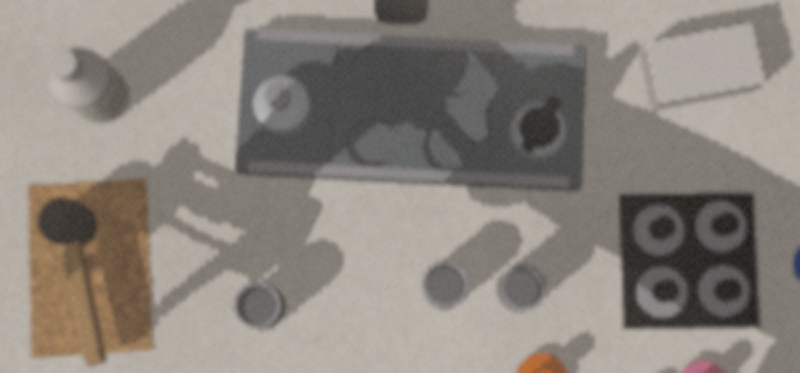

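View pics/c2.png

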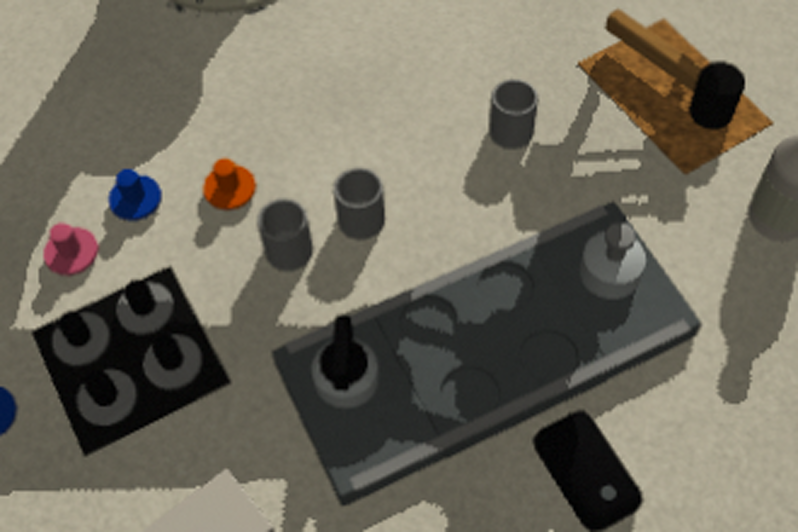

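The crops confirm it: the four grey lids with black knobs are on the black mat, and the blue, orange and pink ones are off it and will be left alone. Three jars are present. The black clamp bar is on the right pedestal, at (538,127) in c1, and the bolt is on the left one, at (280,102). Next I'll measure positions.

```bash
cat > m.py <<'E'
from h import *
from scipy.optimize import least_squares
def cont(m,u,v,win=60,k=3):
    """contour of the mask blob nearest (u,v)"""
    m=cv2.morphologyEx(m.astype(np.uint8)*255,cv2.MORPH_OPEN,np.ones((k,k),np.uint8))
    cs=[c for c in cv2.findContours(m,cv2.RETR_EXTERNAL,cv2.CHAIN_APPROX_NONE)[0] if cv2.contourArea(c)>30]
    c=min(cs,key=lambda c:-cv2.pointPolygonTest(c,(float(u),float(v)),True))
    return c
def circ(s,c,z,rad,far=True):
    """known-radius circle on plane z through the half of contour c that faces away from (far) or to the camera"""
    P=np.array([pt(s,u,v,z)[:2] for u,v in c[:,0]]); o=ray(s,0,0)[0][:2]
    q=P.mean(0)
    for _ in range(5):
        d=(q-o)/np.linalg.norm(q-o); sel=((P-q)@d>-.2*rad) if far else ((P-q)@d<.2*rad)
        f=least_squares(lambda x:np.linalg.norm(P[sel]-x,axis=1)-rad,q,loss='soft_l1',f_scale=.002); q=f.x
    return q,np.sqrt(np.mean(f.fun**2))
def deckfit(s,c,L=.38,W=.16,h=.03):
    P3={z:np.array([pt(s,u,v,z)[:2] for u,v in c[:,0]]) for z in(0,h)}
    o=ray(s,0,0)[0][:2]
    (cx,cy),_,_=cv2.minAreaRect(P3[h].astype(np.float32))
    e=np.array([cx,cy]); ang=0.
    def res(x,full=False):
        R=np.array([[np.cos(x[2]),-np.sin(x[2])],[np.sin(x[2]),np.cos(x[2])]])
        ol=R.T@(o-x[:2]); out=[]
        A={z:(P3[z]-x[:2])@R for z in P3}
        cand=[]
        for ax,sg,hw in((0,1,W/2),(0,-1,W/2),(1,1,L/2),(1,-1,L/2)):
            z=0 if sg*ol[ax]>hw else h
            cand.append(sg*A[z][:,ax]-hw)
        cand=np.array(cand); i=np.abs(cand).argmin(0); return cand[i,np.arange(len(i))]
    f=least_squares(res,[*e,0],loss='soft_l1',f_scale=.002); return f.x,np.sqrt(np.mean(f.fun**2))
E
python3 - <<'E'
from m import *
S={n:snap(n) for n in('scene','top')}
for n,s in S.items():
    I=s['frame'].astype(int); 
    rb=I[...,0]-I[...,2]; neutral=rb<8
    cv2.imwrite(f'pics/mask_{n}.png',np.uint8(neutral)*255)
    print(n,'rb bench',rb[250:300:10,200:300:20].ravel()[:12])
    pts=dict(scene=dict(deck=(300,250),j0=(312,160),j1=(248,196),j2=(218,208)),top=dict(deck=(275,170),j0=(217,245),j1=(287,237),j2=(316,237)))[n]
    for k,(u,v) in pts.items():
        c=cont(neutral,u,v)
        if k=='deck': x,e=deckfit(s,c); print('deck',x.round(4),'deg',np.degrees(x[2]).round(2),'rms',e.round(4))
        else: q,e=circ(s,c,.06,.025); print(k,cv2.contourArea(c),q.round(4),'rms',e.round(4))
    g=I.sum(2)/3
    for k,(u,v) in dict(scene=dict(a=(131,250),b=(159,238),c=(171,260),d=(144,274)),top=dict(a=(364,220),b=(388,218),c=(365,243),d=(389,243)))[n].items():
        c=cont(g>60,u,v); q,e=circ(s,c,.013,.028,False); print('lid',k,cv2.contourArea(c),q.round(4),e.round(4))
    u,v=dict(scene=(350,222),top=(222,172))[n]
    c=cont((g>115)&neutral,u,v); q,e=circ(s,c,.065,.03); print('bolt',cv2.contourArea(c),q.round(4),e.round(4),cv2.boundingRect(c))
    # mallet: head black, mats
    u,v=dict(scene=(397,150),top=(146,212))[n]
    c=cont(g<50,u,v); q,e=circ(s,c,.062,.025); print('head',cv2.contourArea(c),q.round(4),e.round(4))
    u,v=dict(scene=(242,255),top=(322,176))[n]
    c=cont(g<38,u,v,k=1); rr=cv2.minAreaRect(c); print('clamp',cv2.contourArea(c),rr,pt(s,*rr[0],.09).round(4))
E
```

```text
scene rb bench [17 14 -1 -1 -2 16  0  2 -2 -2 18  0]
deck [ 0.6399 -0.0226 -0.0792] deg -4.54 rms 0.0043
j0 404.0 [0.431  0.1436] rms 0.0021
j1 442.5 [ 0.4485 -0.0539] rms 0.002
j2 456.5 [ 0.443  -0.1358] rms 0.002
lid a 205699.5 [0.9613 0.1292] 0.4894
lid b 205699.5 [0.9613 0.1292] 0.4894
lid c 205699.5 [0.9613 0.1292] 0.4894
lid d 205699.5 [0.9613 0.1292] 0.4894
bolt 101.0 [0.6165 0.1416] nan (356, 210, 11, 16)
head 675.5 [0.3976 0.3215] nan
clamp 350.5 ((240.4075164794922, 255.9965362548828), (27.64203643798828, 19.28321647644043), 65.55604553222656) [ 0.6113 -0.1602  0.09  ]
top rb bench [16  5 14 15 14 15 14 15 15 15 15 15]
deck [ 0.6401 -0.0239 -0.0742] deg -4.25 rms 0.0032
j0 198.0 [0.4271 0.1361] rms 0.0032
j1 189.0 [ 0.4404 -0.0534] rms 0.003
j2 198.0 [ 0.4353 -0.1336] rms 0.0021
lid a 232781.0 [0.1377 0.2966] 0.7071
lid b 232781.0 [0.1377 0.2966] 0.7071
lid c 232781.0 [0.1377 0.2966] 0.7071
lid d 232781.0 [0.1377 0.2966] 0.7071
bolt 178.5 [0.6388 0.1167] 0.0096 (214, 158, 18, 19)
head 179.0 [0.2657 0.7327] nan
  return _methods._mean(a, axis=axis, dtype=dtype,
  ret = ret.dtype.type(ret / rcount)
Traceback (most recent call last):
  File "m.py", line 7, in cont
    c=min(cs,key=lambda c:-cv2.pointPolygonTest(c,(float(u),float(v)),True))
ValueError: min() iterable argument is empty
```

```bash
cat >> m.py <<'E'
def wmask(s,u,v,w,ch='g',thr=None,inv=False):
    I=s['frame'].astype(np.float32); a=I.mean(2) if ch=='g' else I[...,0]-I[...,2]
    c=np.clip(a[v-w:v+w+1,u-w:u+w+1],0,255).astype(np.uint8); c=cv2.resize(c,None,fx=4,fy=4,interpolation=cv2.INTER_CUBIC)
    t,m=cv2.threshold(c,thr or 0,255,(cv2.THRESH_BINARY_INV if inv else cv2.THRESH_BINARY)+(0 if thr else cv2.THRESH_OTSU))
    cs=[k for k in cv2.findContours(m,cv2.RETR_EXTERNAL,cv2.CHAIN_APPROX_NONE)[0] if cv2.contourArea(k)>200]
    k=min(cs,key=lambda k:np.hypot(*(k[:,0].mean(0)-4*w-2)))
    return ((k+.5)/4-.5+np.array([u-w,v-w])),t
E
python3 - <<'E'
from m import *
S={n:snap(n) for n in('scene','top')}
PT=dict(scene=dict(j0=(312,157),j1=(248,194),j2=(217,206),a=(132,250),b=(160,238),c=(171,260),d=(144,274),h=(397,150)),
 top=dict(j0=(217,245),j1=(287,237),j2=(316,237),a=(367,215),b=(391,214),c=(368,239),d=(392,239),h=(146,212)))
for n,s in S.items():
    for k,(u,v) in PT[n].items():
        if k[0]=='j': c,t=wmask(s,u,v,16 if n=='top' else 20,'rb',None,True); q,e=circ(s,c,.06,.025)
        elif k=='h': c,t=wmask(s,u,v,14 if n=='top' else 20,'g',None,True); q,e=circ(s,c,.062,.025)
        else: c,t=wmask(s,u,v,13 if n=='top' else 17); q,e=circ(s,c,.012,.028,False)
        b=c[:,0]; print(n,k,q.round(4),'rms',e.round(4),t,b.min(0).round(0),b.max(0).round(0))
    I=s['frame'].astype(int); rb=I[...,0]-I[...,2]; m=(rb>35)
    cs=cv2.findContours(np.uint8(m[:, :450]),cv2.RETR_EXTERNAL,cv2.CHAIN_APPROX_NONE)[0]
    u,v=dict(scene=(380,160),top=(150,250))[n]
    k=min([k for k in cs if cv2.contourArea(k)>400],key=lambda k:np.hypot(*(k[:,0].mean(0)-[u,v])))
    P=np.array([pt(s,*p,.002)[:2] for p in k[:,0]],np.float32); print('mat',cv2.minAreaRect(P))
a=S['top']['frame'][155:200,300:345]; b=S['scene']['frame'][230:290,210:270]
f=lambda x:cv2.resize(x,(400,400),interpolation=cv2.INTER_CUBIC)
o=np.hstack([f(a),f(b)]); cv2.imwrite('pics/clamp.png',np.clip(o[:,:,::-1].astype(float)*1.6,0,255).astype(np.uint8))
E
```

```text
scene j0 [0.4286 0.145 ] rms 0.0007 14.0 [302. 143.] [322. 172.]
scene j1 [ 0.4459 -0.0533] rms 0.0007 14.0 [238. 179.] [259. 209.]
scene j2 [ 0.4163 -0.1266] rms 0.0141 88.0 [197. 186.] [237. 226.]
scene a [ 0.3726 -0.3567] rms 0.0109 75.0 [115. 233.] [142. 245.]
scene b [ 0.4138 -0.2455] rms 0.0045 85.0 [162. 227.] [170. 234.]
scene c [ 0.4973 -0.2894] rms 0.0093 36.0 [159. 248.] [183. 270.]
scene d [ 0.4995 -0.3583] rms 0.0094 35.0 [132. 262.] [156. 285.]
scene h [0.4924 0.3367] rms 0.0127 98.0 [377. 130.] [417. 170.]
mat ((0.45484012365341187, 0.33558186888694763), (0.2349756509065628, 0.1329420655965805), 1.4034395217895508)
top j0 [0.4268 0.1419] rms 0.0009 9.0 [207. 235.] [227. 253.]
top j1 [ 0.4431 -0.0551] rms 0.001 9.0 [278. 227.] [296. 245.]
top j2 [ 0.438 -0.136] rms 0.0011 9.0 [306. 228.] [325. 246.]
top a [ 0.4999 -0.292 ] rms 0.0003 69.0 [357. 206.] [376. 225.]
top b [ 0.5023 -0.3609] rms 0.0004 69.0 [380. 205.] [399. 224.]
top c [ 0.4302 -0.2913] rms 0.0005 80.0 [358. 230.] [377. 249.]
top d [ 0.4309 -0.3597] rms 0.0003 69.0 [381. 229.] [401. 249.]
top h [0.52   0.3474] rms 0.0006 96.0 [134. 198.] [160. 226.]
mat ((0.47001802921295166, 0.33271917700767517), (0.19953283667564392, 0.1291283220052719), 1.080275535583496)
```

View pics/clamp.png

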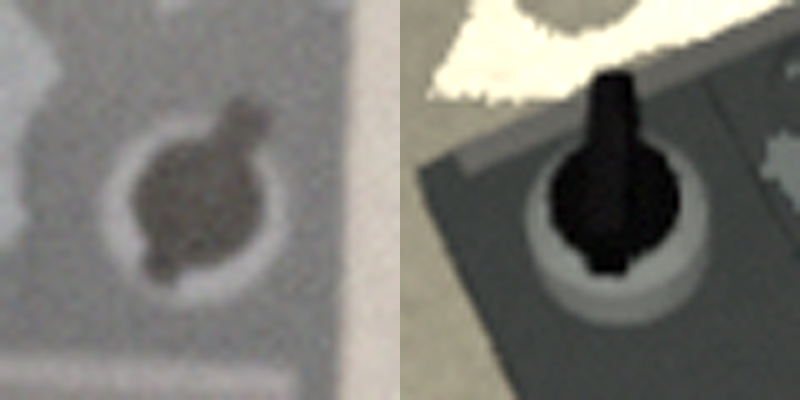

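Clamp crop: in the top view (left half) the bar runs from lower left (160,268) to upper right (245,115), about -29° in world. In the scene view (right half) it spans (610,262) to (612,78). I'll check that angle, refit the mallet, and write the motion helpers.

```bash
cat > g.py <<'E'
from m import *
DC=np.array([.640,-.0233]); DY=np.radians(-4.4)
RD=np.array([[np.cos(DY),-np.sin(DY)],[np.sin(DY),np.cos(DY)]])
def dk(x,y): return DC+RD@np.array([x,y])
G=.163; SAFE=.36
def ori(xy,phi):
    """tool down, fingers closing along world angle phi (deg); half turn chosen for the smallest last joint"""
    j1=np.degrees(np.arctan2(xy[1],xy[0])); j6=(j1-phi+90)%180-90
    return [180,0,(90+j1-j6+180)%360-180]
def over(xy,phi,z=SAFE): r.reach([xy[0],xy[1],z],ori(xy,phi))
def line(xy,z,v=.15,rot=None): r.servo_line([xy[0],xy[1],z],rot,v)
def fz(): return r.sense()['contact_force'][2]
def pick(xy,zg,phi,sq):
    """two grips a quarter turn apart centre a round thing in the fingers"""
    over(xy,phi+90); line(xy,zg+G,.25); r.grab(10); o1=r.sense()['opening']
    r.let_go(); line(xy,zg+G+.045,.25); r.reach([*xy,zg+G+.045],ori(xy,phi)); line(xy,zg+G,.2); r.grab(sq)
    s=r.sense(); print('pick',o1.round(4),s['opening'].round(4),(s['tcp_pos']-[*xy,zg+G]).round(4),'t',round(s['clock'],1)); line(xy,SAFE,.3)
def place(xy,zg,phi,lim=12,start=.014):
    over(xy,phi); f0=fz(); line(xy,zg+G+start,.2); r.wait(.1); z=zg+start
    while z>zg+1e-6:
        z=max(zg,z-.002); line(xy,z+G,.04); df=fz()-f0
        if df>lim: print('stop at',round((z-zg)*1000,1),'mm above, df',round(df,1)); break
    s=r.sense(); print('place df',round(fz()-f0,1),s['contact_force'].round(1),s['tcp_pos'].round(4),'t',round(s['clock'],1)); return z-zg
E
python3 - <<'E'
from g import *
S={n:snap(n) for n in('scene','top')}
s=S['top']; a=pt(s,300+160/8.89,155+268/8.89,.075); b=pt(s,300+245/8.89,155+115/8.89,.098); print('bar top',a.round(4),b.round(4),np.degrees(np.arctan2(*(b-a)[[1,0]])))
s=S['scene']; a=pt(s,210+210/6.67,230+262/6.67,.075); b=pt(s,210+212/6.67,230+78/6.67,.098); print('bar scene',a.round(4),b.round(4),np.degrees(np.arctan2(*(b-a)[[1,0]])))
print('axis by deck',dk(0,-.14),'bolt',dk(0,.14))
for n,(u,v) in dict(scene=(397,150),top=(146,212)).items():
    for t in(45,60,75):
        try: c,_=wmask(S[n],u,v,20,'g',t,True); b=c[:,0]; print(n,t,*circ(S[n],c,.062,.025),b.min(0),b.max(0))
        except Exception as e: print(n,t,e)
    I=S[n]['frame'].astype(int)
    print('top-center of bolt proj',proj(S[n],[*dk(0,.14),.099]),'head?')
E
```

```text
bar top [ 0.5841 -0.1466  0.075 ] [ 0.6282 -0.1727  0.098 ] -30.693382289922052
bar scene [ 0.6328 -0.1706  0.075 ] [ 0.5868 -0.1428  0.098 ] 148.86719907064128
axis by deck [ 0.62925934 -0.16288739] bolt [0.65074066 0.11628739]
scene 45 [0.52252319 0.34612475] 0.012402473921923087 [376.625 135.375] [407.125 164.125]
scene 60 [0.51562652 0.3442003 ] 0.011537673661891078 [376.625 132.125] [407.125 170.375]
scene 75 [0.51425396 0.34437778] 0.011741391803789332 [376.625 131.625] [407.375 170.375]
top-center of bolt proj [[357.90116916 209.84084663]] head?
top 45 min() iterable argument is empty
top 60 [0.51731965 0.33327392] 0.006219427838196313 [136.125 205.375] [155.125 220.375]
top 75 [0.51906077 0.34460104] 0.0016384164502969642 [134.375 204.375] [156.125 221.875]
top-center of bolt proj [[223.55999268 162.2240977 ]] head?
```

The bar midpoint from both views disagrees with the deck fit by about 20 mm in x, so I'll overlay the prediction to find out why.

Run:
```python
from g import *
S={n:snap(n) for n in('scene','top')}
s=S['top']; print('bolt ped',pt(s,225.4,168.3,.065),'clamp ped',pt(s,321.7,178.4,.06))
th=np.linspace(0,2*np.pi,40)
o=[]
for n,s in S.items():
    x0,y0,w,h=dict(scene=(205,185,190,142),top=(195,125,160,120))[n]
    f=400/w; im=cv2.resize(s['frame'][y0:y0+h,x0:x0+w],(400,300),interpolation=cv2.INTER_CUBIC)[:,:,::-1]; im=np.clip(im*1.5,0,255).astype(np.uint8).copy()
    def dr(P,col): q=(proj(s,P)+.5-[x0,y0])*f; cv2.polylines(im,[q.astype(np.int32).reshape(-1,1,2)],False,col,1)
    for z in(0,.03): dr([[*dk(a*.08,b*.19),z] for a,b in((1,1),(1,-1),(-1,-1),(-1,1),(1,1))],(0,0,255) if z else (255,0,0))
    for a in(.042,-.042):
        for b in(.042,-.042): dr([[*(dk(a,b)+.027*np.array([np.cos(t),np.sin(t)])),.03] for t in th],(0,255,0))
    for b,z in((.14,.065),(-.14,.06)): dr([[*(dk(0,b)+.03*np.array([np.cos(t),np.sin(t)])),z] for t in th],(0,255,255))
    o.append(im)
cv2.imwrite('pics/ov.png',np.hstack(o))
```

```text
bolt ped [0.64057297 0.11490401 0.065     ] clamp ped [ 0.60590905 -0.15931618  0.06      ]
```

View pics/ov.png

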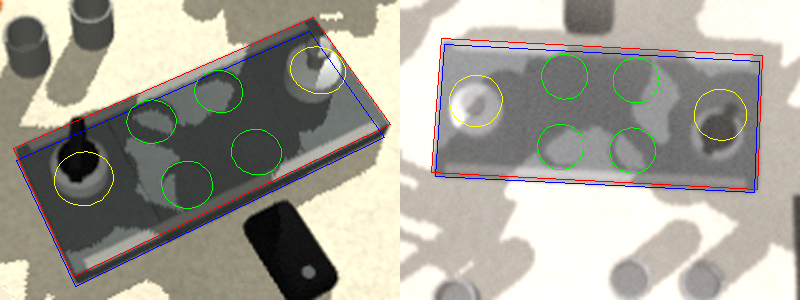

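The outline and nests fit: predicted nest circles land within about 1 px of the visible ones. The pedestals are offset in deck x, with the clamp at deck x ≈ -23 mm and the bolt at ≈ -10 mm, and their deck y of ±138 mm matches the stated 140. Moving now, starting with jar1.

Run:
```python
from g import *
P=45-4.4
pick(np.array([.4445,-.0542]),.042,P,25)
h=place(dk(.042,.042),.0645,P,start=.016)
if h<.004: r.let_go(); line(dk(.042,.042),SAFE,.3)
print(r.sense()['clock'])
```

```text
Traceback (most recent call last):
  File "g.py", line 17, in pick
    s=r.sense(); print('pick',o1.round(4),s['opening'].round(4),(s['tcp_pos']-[*xy,zg+G]).round(4),'t',round(s['clock'],1)); line(xy,SAFE,.3)
                              ^^^^^^^^
AttributeError: 'float' object has no attribute 'round'
```

```bash
sed -i "s/o1.round(4),s\['opening'\].round(4)/round(o1,4),round(s['opening'],4)/" g.py
python3 - <<'E'
from g import *
P=45-4.4
s=r.sense(); print(s['opening'],s['tcp_pos'],s['clock'])
line([.4445,-.0542],SAFE,.3)
h=place(dk(.042,.042),.0645,P,start=.016)
if h<.004: r.let_go(); line(dk(.042,.042),SAFE,.3)
print(r.sense()['clock'],r.sense()['opening'])
E
```

```text
0.04913818036966564 [ 0.44454652 -0.05420714  0.20529642] 7.675
place df 0.1 [ 0.2 -0.5 -2.6] [0.6851 0.0153 0.2274] t 12.2
13.5167 0.08797642911412375
```

Run:
```python
from g import *
P=45-4.4
for j,n in (([.4277,.1435],(-.042,.042)),([.439,-.136],(-.042,-.042))):
    pick(np.array(j),.042,P,25)
    h=place(dk(*n),.0645,P,start=.016)
    if h>.004: break
    r.let_go(); line(dk(*n),SAFE,.3)
r.move_joints([60,5.22,70.5,0,104.27,-3.25])
S={n:snap(n) for n in('scene','top')}
o=[]
for n,(x0,y0,w,h) in dict(scene=(100,150,280,210),top=(200,125,220,165)).items(): o.append(cv2.resize(S[n]['frame'][y0:y0+h,x0:x0+w],(400,300),interpolation=cv2.INTER_CUBIC)[:,:,::-1])
cv2.imwrite('pics/jars.png',np.clip(np.hstack(o)*1.4,0,255).astype(np.uint8))
for k,(u,v) in dict(a=(367,215),b=(391,214),c=(368,239),d=(392,239)).items(): c,t=wmask(S['top'],u,v,13); print(k,*circ(S['top'],c,.012,.028,False))
print(r.sense()['clock'])
```

```text
pick 0.0492 0.0508 [ 0.0001 -0.      0.0004] t 20.1
place df 0.0 [-0.3  1.2 -2.7] [0.6013 0.0218 0.2274] t 24.5
pick 0.0494 0.0505 [ 0.0001 -0.0001  0.0004] t 31.9
place df -1.0 [-0.3 -0.4 -3.2] [ 0.5949 -0.0619  0.2274] t 36.2
a [ 0.49972756 -0.29172871] 0.00037757310910327055
b [ 0.48107732 -0.31908259] nan
c [ 0.43018057 -0.29124031] 0.0004009755315046848
d [ 0.42964662 -0.35946565] 0.005461301682812619
40.0333
  return _methods._mean(a, axis=axis, dtype=dtype,
  ret = ret.dtype.type(ret / rcount)
```

View pics/jars.png

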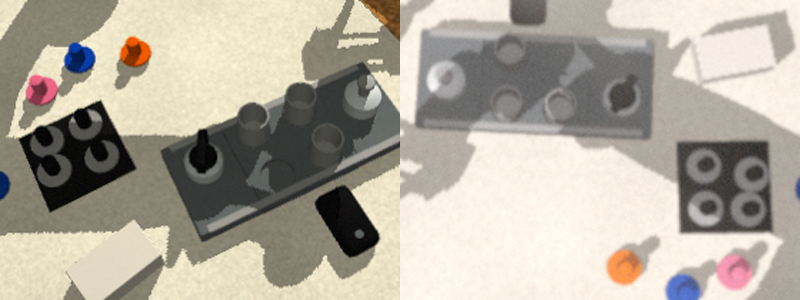

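All three jars stand level in nests, and the nest at right rear is free. One lid was knocked aside: b has moved to about (749,174) in the right panel, while a, c and d are in place. Lids a and c go on first, then I'll re-measure d.

Run:
```python
from g import *
P=45-4.4
for l,n in (([.4999,-.2915],(.042,.042)),([.430,-.2913],(-.042,.042))):
    pick(np.array(l),.040,P,15)
    h=place(dk(*n),.1125,P,lim=8)
    if h>.003: break
    r.let_go(); line(dk(*n),SAFE,.3)
s=snap('top')
for k,(u,v) in dict(d=(392,239),b=(391,218)).items():
    for t in (None,80): c,tt=wmask(s,u,v,13,'g',t); print(k,tt,*circ(s,c,.012,.028,False))
print(r.sense()['clock'])
cv2.imwrite('pics/l.png',cv2.resize(s['frame'][125:275,200:420,::-1],(660,450),interpolation=cv2.INTER_CUBIC))
```

```text
pick 0.0238 0.0233 [-0.      0.     -0.0001] t 49.0
place df 0.3 [ 0.5  0.3 -0.7] [0.6851 0.0153 0.2753] t 53.4
pick 0.0238 0.0233 [ 0.      0.     -0.0001] t 62.4
place df -0.7 [ 0.2  0.3 -1.6] [0.6013 0.0218 0.2753] t 66.7
d 72.0 [ 0.42980039 -0.35954877] 0.005287262129112392
d 80.0 [ 0.43023517 -0.36060676] 0.004994190719301955
b 70.0 [ 0.48155315 -0.36763055] 0.002319913305973896
b 80.0 [ 0.48224423 -0.36922857] 0.0024613353902307217
68.2833
```

View pics/l.png

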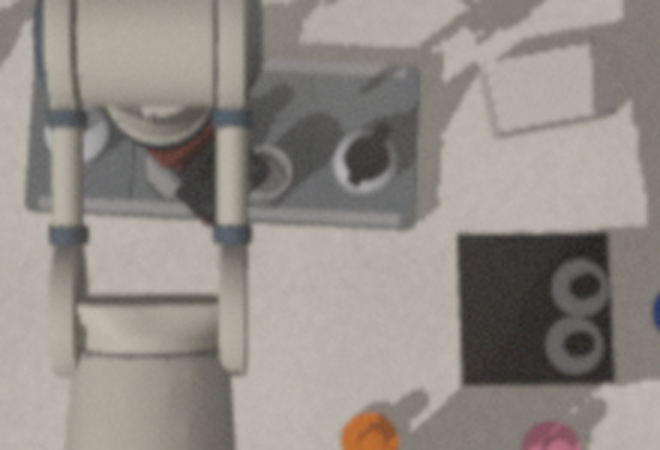

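Run:
```python
from g import *
P=45-4.4
n=(-.042,-.042)
pick(np.array([.4307,-.3597]),.040,P,15)
h=place(dk(*n),.1125,P,lim=8)
if h<.003: r.let_go(); line(dk(*n),SAFE,.3)
r.move_joints([60,5.22,70.5,0,104.27,-3.25])
S={n:snap(n) for n in('scene','top')}
o=[]
for n,(x0,y0,w,h) in dict(scene=(215,170,180,135),top=(120,125,220,165)).items(): o.append(cv2.resize(S[n]['frame'][y0:y0+h,x0:x0+w],(400,300),interpolation=cv2.INTER_CUBIC)[:,:,::-1])
cv2.imwrite('pics/lids.png',np.clip(np.hstack(o)*1.4,0,255).astype(np.uint8))
# mallet handle: brown line darker than mat; print head fit
c,_=wmask(S['top'],146,212,20,'g',75,True); print(*circ(S['top'],c,.062,.025))
print(r.sense()['clock'])
```

```text
pick 0.0241 0.0237 [-0.0001 -0.     -0.0001] t 75.8
place df -0.9 [-0.4 -0.1 -1.8] [ 0.5949 -0.062   0.2753] t 80.1
[0.51893142 0.34470693] 0.001571980823300102
84.1417
```

View pics/lids.png

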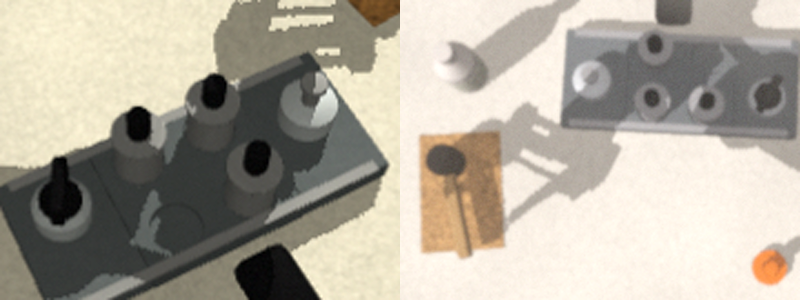

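All three lids sit level on their jars. Mallet: head at (446,160) and handle end at (463,256) in the right panel. Next is the clamp.

Run:
```python
from g import *
xy=np.array([.607,-.160]); o=ori(xy,59); 
r.reach([*xy,SAFE],o); print(r.sense()['joints'].round(1))
line(xy,.088+G,.2); r.grab(20); s=r.sense(); print(s['opening'],s['contact_force'].round(1))
for a in (15,30,45,60,75,83):
    r.servo_line([*xy,.088+G],[180,0,o[2]-a],.15); s=r.sense(); print(a,s['torque'].round(2),s['contact_force'].round(1),round(s['opening'],4),round(s['clock'],1))
r.let_go(); r.wait(.3); line(xy,SAFE,.25)
r.move_joints([60,5.22,70.5,0,104.27,-3.25])
S={n:snap(n) for n in('scene','top')}
o=[]
for n,(x0,y0,w,h) in dict(scene=(215,170,180,135),top=(120,190,80,60)).items(): o.append(cv2.resize(S[n]['frame'][y0:y0+h,x0:x0+w],(400,300),interpolation=cv2.INTER_CUBIC)[:,:,::-1])
cv2.imwrite('pics/cl.png',np.clip(np.hstack(o)*1.4,0,255).astype(np.uint8)); print(r.sense()['clock'])
```

```text
[-17.8   9.3  70.7   0.  100.1 -76.9]
0.01391623802868398 [ 2.8  4.8 -2.1]
15 [ 0.67 -0.47  0.17] [ 3.1  4.1 -0.5] 0.014 89.1
30 [ 0.75 -0.4   0.13] [4.2 4.4 0. ] 0.0137 89.5
45 [ 0.68 -0.37 -0.05] [ 3.7  4.5 -0.9] 0.0138 89.9
60 [ 0.65 -0.4  -0.19] [ 4.3  4.5 -0.4] 0.0142 90.3
75 [ 0.64 -0.5  -0.17] [ 3.8  4.9 -1. ] 0.0141 90.7
83 [ 0.67 -0.47 -0.12] [ 4.7  4.4 -0.8] 0.0138 91.0
95.9333
```

View pics/cl.png

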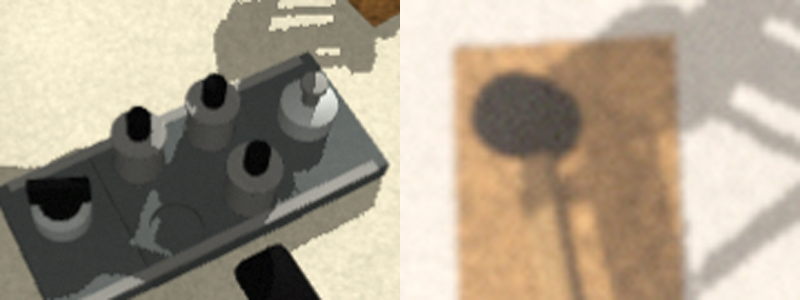

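The clamp bar now lies across at (60,190), a quarter turn clockwise from before. In the right panel the mallet head is at (526,115) and its handle leaves downward to the right. Next I'll grip the mallet.

Run:
```python
from g import *
s=snap('top'); e=pt(s,154.7,265.0,.04)[:2]; H=np.array([.518,.345]); d=H-e
print('handle end',e,'len',np.linalg.norm(d),'yaw',np.degrees(np.arctan2(d[1],d[0])))
# handle midline: bright-side/brown pixels rows 225..262
I=s['frame'].astype(int)
for v in (230,240,250,260): print(v,I[v,138:175].mean(1).astype(int))
```

```text
handle end [0.3731668  0.31814569] len 0.14730176843137358 yaw 10.504230397627593
230 [116 115 113 116 118 108  95  91  89  91  96 101  97  81  78  82  91 100
 100 104  97  88  89  92  90  84  85  80  80  81  84  91  89  85  82  91
 106]
240 [119 118 122 122 118 116 119 121 124 126 121 122 121 115 102  88  88 104
 117 115 113 113 102  91  86  91  91  92  92  90  85  87  82  85  93  97
  98]
250 [121 120 121 118 117 121 126 128 125 121 124 128 125 125 126 119 104  88
  86 103 116 119 118 117 109  98  92  93  91  90  89  88  88  88  89  91
  86]
260 [120 119 119 125 124 126 124 123 126 123 122 120 124 127 127 122 124 120
 103  89  89 105 121 121 123 126 124 126 130 129 129 126 126 127 129 128
 128]
```

Run:
```python
from g import *
s=snap('top')
L=np.array([pt(s,u,v,.048)[:2] for u,v in((148.5,240),(150.5,250),(152.5,260))]); d=L[0]-L[2]; d/=np.linalg.norm(d); H=np.array([.518,.345])
n=np.array([-d[1],d[0]]); print('yaw',np.degrees(np.arctan2(d[1],d[0])),'head off line',(H-L[1])@n)
yaw=np.degrees(np.arctan2(d[1],d[0])); g=H-.042*d-n*((H-L[1])@n)/2
o=[180,0,ori(g,yaw+90)[2]]; np.savez('mal.npz',g=g,d=d,o=o)
r.reach([*g,SAFE],o); line(g,.199,.2); r.grab(60); s=r.sense(); print('open',s['opening'],s['tcp_pos'],s['contact_force'].round(1),s['joints'].round(0))
f0=s['contact_force']; line(g,.26,.15); r.wait(.2); s=r.sense(); print((s['contact_force']-f0).round(1),s['torque'].round(2),round(s['opening'],4))
line(g,.40,.3); b=np.array([.6405,.116])-.030*d
r.reach([*b,.40],o); line(b,.36,.2); print(r.sense()['clock'])
S={n:snap(n) for n in('scene','top')}
im=[]
for n,(x0,y0,w,h) in dict(scene=(280,120,160,120),top=(160,110,160,120)).items(): im.append(cv2.resize(S[n]['frame'][y0:y0+h,x0:x0+w],(400,300),interpolation=cv2.INTER_CUBIC)[:,:,::-1])
cv2.imwrite('pics/mal.png',np.clip(np.hstack(im)*1.4,0,255).astype(np.uint8))
```

```text
yaw 11.910154409714666 head off line -0.004873697558203961
open 0.019723805747174285 [0.47630675 0.33883992 0.19897259] [-0.   0.9  0.3] [ 32.   6.  91.   0.  83. -70.]
[ 0.4 -0.6 -5.2] [ 0.06  0.2  -0.02] 0.0196
101.9167
```

View pics/mal.png

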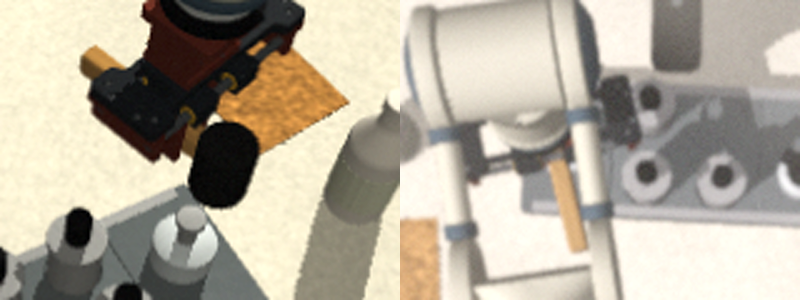

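The mallet is held level. Its head's lower face is at about (220,187) in the left panel and the bolt top at (190,220). I'll check where that face should project, then strike.

Run:
```python
from g import *
m=np.load('mal.npz'); d=m['d']; o=list(m['o']); bc=np.array([.6405,.116])
s=snap('scene')
q=lambda X:((proj(s,X)[0]+.5-[280,120])*2.5).round(0)
print('face proj',q([*(bc+.012*d),.163]),'bolt proj',q([*bc,.099]),'seen face at',pt(s,368,194.8,.163).round(3),'seen bolt at',pt(s,280+190/2.5,120+217/2.5,.099).round(3))
b=bc-.030*d
if np.linalg.norm(pt(s,368,194.8,.163)[:2]-bc)<.025:
    line(b,.335,.1); line(b,.283,.4); x=r.sense(); print(x['contact_force'].round(1),x['torque'].round(2),x['tcp_pos'].round(4)); r.wait(.2)
    x=r.sense(); print(x['contact_force'].round(1),x['torque'].round(2),x['tcp_pos'].round(4))
    line(b,.40,.25)
    r.wait(.1);x=r.sense(); print(x['contact_force'].round(1),x['torque'].round(2),x['clock'])
    r.reach([*m['g'],.40],o)
    S={n:snap(n) for n in('scene','top')}
    im=[]
    for n,(x0,y0,w,h) in dict(scene=(280,90,200,150),top=(120,120,160,120)).items(): im.append(cv2.resize(S[n]['frame'][y0:y0+h,x0:x0+w],(400,300),interpolation=cv2.INTER_CUBIC)[:,:,::-1])
    cv2.imwrite('pics/st.png',np.clip(np.hstack(im)*1.4,0,255).astype(np.uint8))
```

```text
face proj [211. 185.] bolt proj [189. 218.] seen face at [0.659 0.124 0.163] seen bolt at [0.642 0.117 0.099]
[-0.2  1.1 -3.3] [ 0.04  0.14 -0.01] [0.6108 0.1097 0.2828]
[-0.5 -0.6 -4.4] [ 0.03  0.12 -0.01] [0.6114 0.1098 0.2848]
[-0.6 -0.5 -5.6] [0.01 0.2  0.03] 103.6667
```

View pics/st.png

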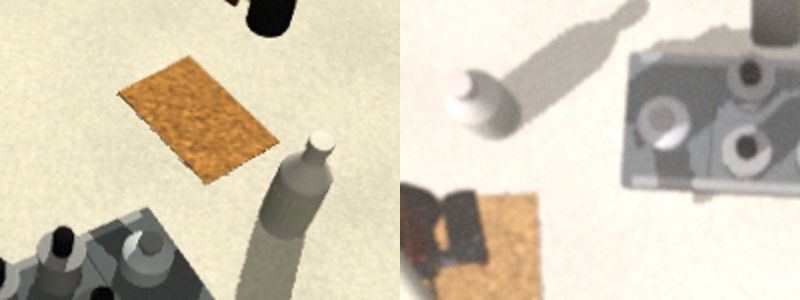

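After the strike the bolt head sits just above its housing, at (150,240) in the left panel. I'll check its height against the projection, then stand the mallet back.

Run:
```python
from g import *
m=np.load('mal.npz'); g=m['g']; s=snap('scene')
for z in(.099,.085): print(z,((proj(s,[.641,.1165,z])[0]+.5-[280,90])*2).round(0))
line(g,.215,.25); f0=fz(); z=.215
while z>.1985:
    z-=.0015; line(g,z,.04)
    if fz()-f0>15: break
print(z,fz()-f0); r.let_go(); r.wait(.2); line(g,SAFE,.2); r.move_joints([-30,5.22,70.5,0,104.27,0])
S={n:snap(n) for n in('scene','top')}
im=[]
for n,(x0,y0,w,h) in dict(scene=(210,100,240,180),top=(110,120,240,180)).items(): im.append(cv2.resize(S[n]['frame'][y0:y0+h,x0:x0+w],(400,300),interpolation=cv2.INTER_CUBIC)[:,:,::-1])
cv2.imwrite('pics/end.png',np.clip(np.hstack(im)*1.3,0,255).astype(np.uint8)); print(r.sense()['clock'])
```

```text
0.099 [152. 234.]
0.085 [150. 241.]
0.19849999999999998 0.41088812688770027
113.075
```

View pics/end.png

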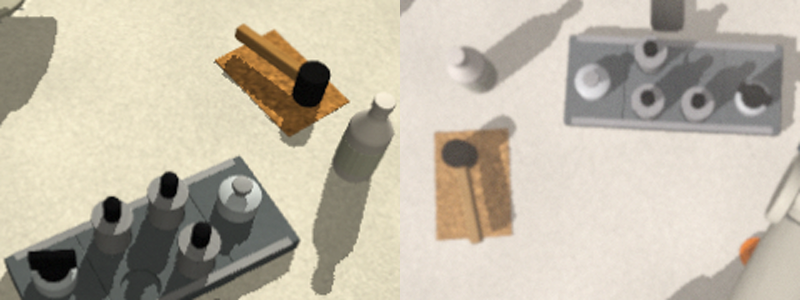

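The bolt is down: it was seen at (150,240), and the 85 mm height predicts (150,241). The mallet stands upright on its mat with the head at (460,152) in the right panel. The lids are seated, the clamp is turned and the bystanders are in place, so I'm handing in.

```bash
python3 -c "
from h import *
r.wait(.3); print(r.hand_in())"
```

```text
the job is handed in; nothing more can be done
None
```

The job is handed in at about 113 s of the 210 s limit, with no verdict returned; the last pictures show three jars nested and lidded, the clamp clicked over, the bolt knocked down with the mallet, and the mallet standing on its mat with the bystanders undisturbed.

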